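# Find the tin with the loose burnishing ball

## Robot

A 6-joint arm with a two-finger parallel gripper is mounted at the origin on the work surface. World frame = base frame: x ahead of the robot, y to its left, z up, the work surface at z = 0. Lengths are in m, angles in degrees, forces in N, time in s.
With the tool pointing down it reaches from about 0.25 to 0.85 m from the base axis. Payload 12.5 kg.
Tool frame: the origin (TCP) lies on the centre line of the jaws, within the pads' length; the fingertips stand 11 mm ahead of it and the grasp point (between the pads) lies 8 mm behind it; z points along the fingers, y is the line along which they close (so a half turn about z gives the same grasp; the last joint's range is limited). The gripper opens to 93 mm and grips with 3 to 60 N. Pads are 15 mm wide; open, the fingers measure 128 mm over their backs; the gripper's body (75 mm by 188 mm) begins 65 mm behind the grasp point.
Start: joints at [60.871, 20.094, 94.641, -0, 65.266, -4.847], TCP at [0.226, 0.501, 0.23] pointing down, gripper open.
Joint ranges: [-157.81, 157.81], [-45, 120.19], [0.68, 151.7], [-89.99, 269.99], [4.06, 180], [-164.3, 164.3]. Speed limits (degrees/s): [127.2, 127.2, 159.86, 180, 180, 180].

## Interface

Orientations are given as a 3x3 rotation matrix whose columns are the frame's x, y, z axes.
In Python, from station import env gives the robot as it stands. The module is installed in compiled form; this text tells all that it offers.
- The arm moves only by the tool carry_out, never from a script. Its argument "rows" is a list that holds one entry, the list of rows, each a list of 5 numbers: the closure in counts, from 0 (fully open) to 255 (shut), then the shift along the tool's x, y, z in m, then the turn about the tool's z in rad. A call has 1 to 5 rows; each row shifts and turns the commanded pose from where the row before left it, along the tool's axes as they then stand; what a row does not reach is not made up. A row lasts 1/12 s, in which the tool goes at most 41.7 mm and 7.16 degrees, less where a joint would pass 70% of its speed; a pose out of reach is approached as far as the arm can. A call is refused whole if a number of a shift passes 0.0417 or a number of a turn 0.125, either way. A call with a gripper value outside its range is refused whole. The fingers move at their own pace and stop on an object; "force" is the grip in N (left out, the last holds). Time passes only in rows, so rows that do not move let the fingers close. It gives the time, the measured TCP pose, the force, the opening and the grip force at its end, in the units of the state.
- env.observe(): the state, without advancing time (a new reading comes with each control period).
- env.capture(name): name is "scene" or "top" or "wrist"; returns a dict with "image" (384x512x3 uint8, blue, green, red), "camera_matrix" (3x3 intrinsics, pixels), "k1" (the pictures are not rectified: a ray, as slopes to the right and down, at radius r is drawn at 1 + k1 r^2 times it, then the intrinsics apply), "pose" (4x4, takes a point from camera to world coordinates); the wrist camera has in their place "mount" (4x4, takes a point from camera to tool coordinates, whose origin is the TCP and whose axes are the flange's). Camera axes: x right, y up, looking along -z (the intrinsics and any distortion apply to the point x, -y, -z); pixel columns grow to the right and rows downward; lengths in m; the calibration is good to about 2 mm. A picture is of the moment at which its call begins: read the wrist's pose just before it. There is no depth.
- env.close_job(): hands the job in; it is judged then, once.
The state is a dict: "time": time; "q": joint angles; "joint_vel": joint speeds; "tau": joint torques, N m; "tcp_pos": TCP position; "orientation": TCP orientation; "ft_force": force on the tool from outside, world axes, zero at the start; "moment": the same for the moment, N m; "finger_gap": finger opening in m; "finger_force": force on a finger pad.
Only numpy, scipy, OpenCV 4.12 (cv2) and the standard library are available. Lean on these libraries where they do the work, as an engineer would, in place of code of your own. Each camera call takes 0.05 s, during which the arm holds its last target. There are 200 camera calls.

## Task

One of the three closed tins on the potter's bench still has a burnishing ball loose inside. First close the open turnbutton on the left tin; then, from left to right, lift each tin, give it a brisk shake, and set the silent ones back down upright where they stood, without dropping any tin or disturbing the lamp bowls, jar and brush. Finish while holding the tin that rattles, level and still, about 10 cm above the middle of the round turntable: do not put it down or let go.

Things in the scene. Friction and masses are not known exactly. Their poses are not given: they have to be found in the camera images.
- tin_left: Closed opaque steel tin, 104 mm long (its x), 56 wide (its y), 52 high; origin: centre of its underside, z up. The left one (largest y). All three tins are alike: long axis within 0.5 rad of world x, +x end away from the robot, and a turnbutton bar (44 x 10 mm) up to 15 mm above the top, pivot at x = +29 mm. Grip across the width; weights are random, 0.17 to 0.56 kg with contents.
- tin_middle: Closed opaque steel tin, 104 mm long (its x), 56 wide (its y), 52 high; origin: centre of its underside, z up. The middle one, its turnbutton closed and fixed. Any one of the three holds a loose 135 g steel ball, 32 mm in diameter, that rolls about in the inside (96 x 48 x 44 mm): its centre runs 32 mm either way along the tin. It stays put on the level and rolls when tilted 10 degrees. The other two are empty.
- tin_right: Closed opaque steel tin, 104 mm long (its x), 56 wide (its y), 52 high; origin: centre of its underside, z up. The right one (smallest y), its turnbutton closed and fixed.
- turnbutton (a joint): Angle of the left tin's turnbutton, rad: 0 closed (bar along the tin's x axis, across the lid seam, at a stop), 1.2 to 1.57 at the start (open, crosswise). The bar points along the tin's x axis turned by this angle counter-clockwise from above, so it closes clockwise. It stays where left and turns lightly (0.02 N m): pinch or push it without holding the tin.
- turnbutton_mid (a point): Middle of the left tin's turnbutton bar, on its pivot axis, 8.5 mm above the tin's top face. The bar is 44 mm long, 10 mm thick, and 13 mm high (from 2 to 15 mm above the tin's top).
- wheel_top (a point): Centre of the top face of the banding wheel (potter's turntable): a fixed round wooden board 170 mm in diameter whose top is 60 mm above the table, on a dark metal foot, beyond the tins as seen from the robot. It does not turn.
- lamp_a: Small terracotta lamp bowl, 68 mm across and 26 mm high, left of the wheel; leave it alone. Origin: centre of its underside.
- lamp_b: Small terracotta lamp bowl, 68 mm across and 26 mm high, right of the wheel; leave it alone. Origin: centre of its underside.
- jar: White plastic jar, 72 mm across and 85 mm high, at the far left; leave it alone. Origin: centre of its underside.
- brush: Wooden brush, 170 mm long, lying at the far right; leave it alone. Origin: under its middle.
Mind the look-alikes: they are no part of the job. What is shaped like the tin_right but red or turquoise is not meant.

How it is judged:
By the outcome, as a careful person would: the job done as asked, in the order asked, and still so for the second after the job is handed in, while the arm keeps its last pose, push and grip.
It also fails if it takes over 72 s, if anything falls off the work surface, if the arm or the gripper's body presses on something with over 40 N, if the wrist force passes 120 N, or if a joint passes its speed limit or range.

## Working session

There is one attempt and no reset: what is moved stays moved. The work goes in short steps, Python scripts to look and compute and a tool call to move; the robot and the scene stay as the last step left them, time stands still between calls to the robot, and variables do not carry over. Pictures are saved under pics/ and viewed, at most 10 in all, crops included, and the job is handed in when it is done.

Besides the shell and the picture viewer there is one more tool, called after "Emit:" as name([rows], argument=value, ...), one row to a line, values as JSON. carry_out: Moves the arm, as the interface text tells. Its arguments: {"type":"object","properties":{"rows":{"type":"array"},"force":{"type":"number"}},"required":["rows"]}

```bash
mkdir -p pics; python3 - <<'E'
from station import env
import cv2, numpy as np, pickle
s=env.observe(); print(s)
d={}
for n in("scene","top"):
    c=env.capture(n); d[n]=c; cv2.imwrite(f"pics/{n}0.png",c["image"]); print(n,c["camera_matrix"],c["k1"],c["pose"])
pickle.dump(d,open("d0.pkl","wb"))
cv2.imwrite("pics/both0.png",cv2.resize(d["top"]["image"],(800,600),interpolation=cv2.INTER_CUBIC))
E
```

```text
{'time': 0.0, 'q': array([ 6.08705336e+01,  2.01233342e+01,  9.46763532e+01,  8.08316909e-04,
        6.52673025e+01, -4.84708787e+00]), 'joint_vel': array([-0.00285899, -0.03231722,  0.03084258, -0.05100431,  0.06080942,
       -0.01786422]), 'tau': array([ 7.76867910e-04, -4.97333264e+01, -2.85244703e+01,  6.99553569e-02,
        2.58574693e-02, -1.06607181e-04]), 'tcp_pos': array([0.22598756, 0.50106039, 0.22911498]), 'orientation': array([[-9.11527333e-01,  4.11239084e-01, -5.80339064e-04],
       [ 4.11239478e-01,  9.11526775e-01, -1.01507971e-03],
       [ 1.11554144e-04, -1.16393124e-03, -9.99999316e-01]]), 'ft_force': array([-0.56224502, -0.35202185, -0.26547589]), 'moment': array([-0.00640843,  0.0208567 ,  0.03060289]), 'finger_force': 0.0, 'finger_gap': 0.09297810982337498}
scene [[385.68506577   0.         252.0660558 ]
 [  0.         385.68506577 195.92548915]
 [  0.           0.           1.        ]] -0.022438587315023264 [[ 0.36295801 -0.56399279  0.7417369   1.41315565]
 [ 0.93172397  0.20913802 -0.29690358 -0.43347573]
 [ 0.0123261   0.79885758  0.60139391  0.83891663]
 [ 0.          0.          0.          1.        ]]
top [[374.7322551    0.         254.63138568]
 [  0.         374.7322551  190.57453178]
 [  0.           0.           1.        ]] 0.03737658969597233 [[ 0.01844072  0.99415522 -0.10637357  0.33276611]
 [-0.99980833  0.01903538  0.00457763 -0.03471256]
 [ 0.00657574  0.10626877  0.9943157   1.32631478]
 [ 0.          0.          0.          1.        ]]
```

View pics/both0.png

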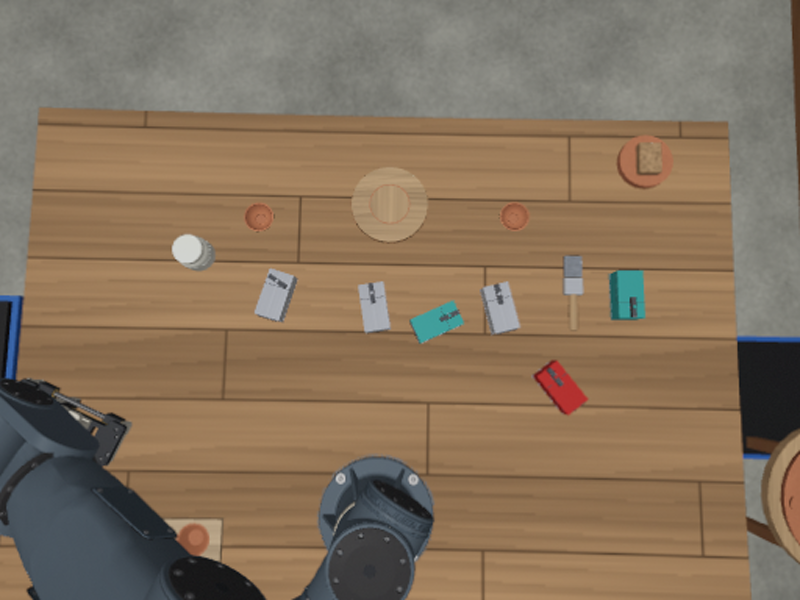

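View pics/scene0.png

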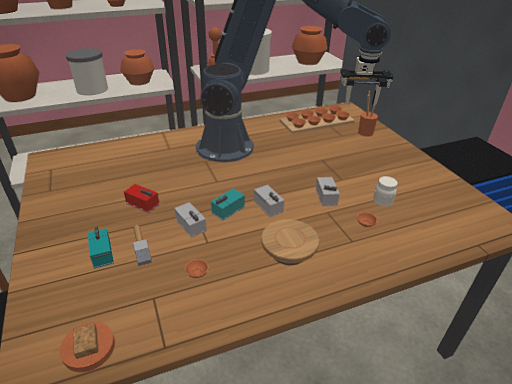

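```bash
cat > h.py <<'E'
import cv2, numpy as np
def ray(c,uv,T=None):
    T=c["pose"] if T is None else T; K=c["camera_matrix"]
    p=((np.asarray(uv,float).reshape(-1,2)-[K[0,2],K[1,2]])/[K[0,0],K[1,1]]); s=p.copy()
    for _ in range(8): s=p/(1+c["k1"]*(s**2).sum(1,keepdims=True))
    d=np.c_[s[:,0],-s[:,1],-np.ones(len(s))]@T[:3,:3].T
    return T[:3,3],d
def plane(c,uv,z,T=None):
    o,d=ray(c,uv,T); return (o+d*((z-o[2])/d[:,2])[:,None])[:,:2]
def go(s,x,y,ang):
    """shift in tool axes to world x,y; turn (tool z) to bring tool y to heading ang (deg)"""
    R=s["orientation"]; h=np.degrees(np.arctan2(R[1,1],R[0,1]))
    d=R.T@np.array([x-s["tcp_pos"][0],y-s["tcp_pos"][1],0])
    t=-(ang-h); t=(t+180)%360-180
    return d[:2].round(4),"turn rad",round(np.radians(t),3),"heading",round(h,1)
E
python3 - <<'E'
import pickle; from h import *
c=pickle.load(open("d0.pkl","rb"))["top"]; im=c["image"]; hsv=cv2.cvtColor(im,cv2.COLOR_BGR2HSV)
m=((hsv[...,1]<50)&(hsv[...,2]>125)).astype(np.uint8); m[:165]=0; m[230:]=0; m[:,:150]=0; m[:,345:]=0
for q in cv2.findContours(m,cv2.RETR_EXTERNAL,cv2.CHAIN_APPROX_NONE)[0]:
    if cv2.contourArea(q)<150: continue
    P=plane(c,q.reshape(-1,2),.052); r=cv2.minAreaRect((P*1000).astype(np.float32)); print(r,cv2.contourArea(q),hsv[int(q[:,0,1].mean())+4,int(q[:,0,0].mean())])
# wheel
for n,z in (("wheel",.06),): print(plane(c,[[390*.64,203.5*.64]],z))
print("turq",plane(c,np.array([[411,326],[463,315],[437,321],[455,303]])*.64,.05))
cv2.imwrite("pics/c.png",cv2.resize(im[160:225,150:350],(800,260),interpolation=cv2.INTER_CUBIC))
E
```

```text
((453.931884765625, -265.6115417480469), (105.05425262451172, 57.58248519897461), 14.75450325012207) 449.0 [111  14 179]
((450.08251953125, 12.610668182373047), (105.92353057861328, 57.69431686401367), 9.543208122253418) 458.5 [110  13 179]
((472.45611572265625, 231.41851806640625), (56.002525329589844, 104.72511291503906), 72.87688446044922) 463.0 [111  14 178]
[[ 0.67747327 -0.01929978]]
turq [[ 0.4079499  -0.07038218]
 [ 0.43416888 -0.18365104]
 [ 0.41994803 -0.12697317]
 [ 0.46018965 -0.16595955]]
```

View pics/c.png

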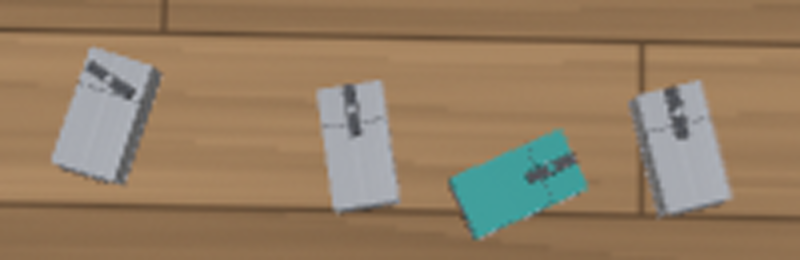

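```bash
python3 - <<'E'
from station import env; from h import *
print(go(env.observe(),.485,.226,150))
E
```

```text
(array([-0.3492, -0.1442]), 'turn rad', np.float64(-1.471), 'heading', np.float64(65.7))
```

Emit:
carry_out([
  [[0,-0.035,-0.0144,0.005,0],[0,-0.035,-0.0144,0.005,0],[0,-0.035,-0.0144,0.005,0],[0,-0.035,-0.0144,0.005,0],[0,-0.035,-0.0144,0.005,0]],
])

```text
time: 0.52
tcp_pos: [0.3568, 0.3622, 0.2043]
orientation: [[-0.912, 0.411, -0.0], [0.411, 0.912, -0.0], [0.0, -0.0, -1.0]]
ft_force: [-0.2, 0.5, -0.2]
finger_gap: 0.0932
finger_force: 0.0
```

Emit:
carry_out([
  [[0,-0.035,-0.0144,0.005,0],[0,-0.035,-0.0144,0.005,0],[0,-0.035,-0.0144,0.005,0],[0,-0.035,-0.0144,0.005,0],[0,-0.035,-0.0144,0.005,0]],
])

```text
time: 0.93
tcp_pos: [0.4868, 0.2245, 0.1792]
orientation: [[-0.912, 0.411, -0.0], [0.411, 0.912, -0.0], [0.0, -0.0, -1.0]]
ft_force: [0.4, 0.1, 0.3]
finger_gap: 0.0928
finger_force: 0.0
```

Emit:
carry_out([
  [[0,0,0,0,-0.122],[0,0,0,0,-0.122],[0,0,0,0,-0.122],[0,0,0,0,-0.122],[0,0,0,0,-0.122]],
])

```text
time: 1.35
tcp_pos: [0.4858, 0.226, 0.1793]
orientation: [[-0.982, -0.191, -0.001], [-0.191, 0.982, -0.0], [0.001, -0.0, -1.0]]
ft_force: [-0.0, 0.2, 0.3]
finger_gap: 0.0931
finger_force: 0.0
```

Emit:
carry_out([
  [[0,0,0,0,-0.122],[0,0,0,0,-0.122],[0,0,0,0,-0.122],[0,0,0,0,-0.122],[0,0,0,0,-0.122]],
])

```text
time: 1.77
tcp_pos: [0.4858, 0.2261, 0.1793]
orientation: [[-0.695, -0.719, -0.001], [-0.719, 0.695, -0.0], [0.001, 0.0, -1.0]]
ft_force: [0.7, -0.0, -0.3]
finger_gap: 0.093
finger_force: 0.0
```

Emit:
carry_out([
  [[0,0,0,0,-0.122],[0,0,0,0,-0.122],[0,0,0,0,0],[0,0,0,0,0]],
])

```text
time: 2.1
tcp_pos: [0.4858, 0.2261, 0.1795]
orientation: [[-0.509, -0.861, -0.0], [-0.861, 0.509, -0.0], [0.0, 0.0, -1.0]]
ft_force: [0.0, 0.3, 0.2]
finger_gap: 0.0927
finger_force: 0.0
```

```bash
python3 - <<'E'
from station import env; from h import *; import pickle
s=env.observe(); c=env.capture("wrist"); pickle.dump((s,c),open("w1.pkl","wb")); cv2.imwrite("pics/w1.png",c["image"])
print(s["time"],s["tcp_pos"],s["orientation"].round(3),c["mount"].round(4))
print(go(s,.500,.223,150))
E
```

```text
2.1 [0.48583423 0.22611373 0.17945199] [[-0.509 -0.861 -0.   ]
 [-0.861  0.509 -0.   ]
 [ 0.     0.    -1.   ]] [[ 3.000e-04  9.659e-01  2.590e-01  7.170e-02]
 [ 1.000e+00 -0.000e+00 -1.000e-03  0.000e+00]
 [-9.000e-04  2.590e-01 -9.659e-01 -1.563e-01]
 [ 0.000e+00  0.000e+00  0.000e+00  1.000e+00]]
(array([-0.0045, -0.0138]), 'turn rad', np.float64(-0.011), 'heading', np.float64(149.4))
```

View pics/w1.png

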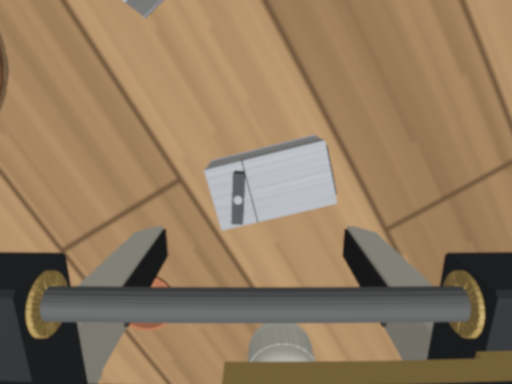

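```bash
cat >> h.py <<'E'
def wT(s,c):
    T=np.eye(4); T[:3,:3]=s["orientation"]; T[:3,3]=s["tcp_pos"]; return T@c["mount"]
def tin(s,c,box,zo=0.,thr=150):
    u0,v0,u1,v1=box; hsv=cv2.cvtColor(c["image"],cv2.COLOR_BGR2HSV)
    m=((hsv[...,1]<50)&(hsv[...,2]>thr)).astype(np.uint8); k=np.zeros_like(m); k[v0:v1,u0:u1]=1; m*=k
    q=max(cv2.findContours(m,cv2.RETR_EXTERNAL,cv2.CHAIN_APPROX_NONE)[0],key=cv2.contourArea)
    P=plane(c,q.reshape(-1,2),.052+zo,wT(s,c)).astype(np.float32)*1000
    r=cv2.minAreaRect(P); a=r[2]+(90 if r[1][1]>r[1][0] else 0); a=(a+90)%180-90
    return np.round(r[0],1),np.round(r[1],1),round(a,1),m
def bar(s,c,box,zo=0.):
    u0,v0,u1,v1=box; g=cv2.cvtColor(c["image"],cv2.COLOR_BGR2GRAY)[v0:v1,u0:u1]
    m=(g<85).astype(np.uint8); q=max(cv2.findContours(m,cv2.RETR_EXTERNAL,cv2.CHAIN_APPROX_NONE)[0],key=cv2.contourArea)
    P=plane(c,q.reshape(-1,2)+[u0,v0],.067+zo,wT(s,c)).astype(np.float32)*1000
    r=cv2.minAreaRect(P); a=r[2]+(90 if r[1][1]>r[1][0] else 0); a=(a+90)%180-90
    return np.round(r[0],1),np.round(r[1],1),round(a,1)
E
python3 - <<'E'
from h import *; import pickle
s,c=pickle.load(open("w1.pkl","rb"))
t=tin(s,c,(195,130,345,240)); print(t[:3]); a=np.radians(t[2]); print("pivot by tin",t[0]+29*np.array([np.cos(a),np.sin(a)]))
b=bar(s,c,(226,164,252,228)); print(b)
print(plane(c,[[238,199]],.067,wT(s,c)))
x,y=b[0]/1000; print(go(s,x,y,b[2]+90))
E
```

```text
(array([473.1, 232.7]), array([ 57.1, 105.4]), -16.7)
pivot by tin [500.87685235 224.36654492]
(array([488.4, 206.1]), array([1.6, 6.5]), -30.6)
[[0.50044775 0.22428653]]
(array([ 0.0159, -0.0124]), 'turn rad', np.float64(1.57), 'heading', np.float64(149.4))
```

Emit:
carry_out([
  [[170,-0.003,-0.0068,0.03,0],[170,-0.0029,-0.0068,0.03,0],[170,0,0,0,0],[170,0,0,0.025,0],[170,0,0,0.0265,0]],
], force=5)

```text
time: 2.57
tcp_pos: [0.5016, 0.2248, 0.0694]
orientation: [[-0.508, -0.861, 0.003], [-0.861, 0.508, 0.001], [-0.002, -0.002, -1.0]]
ft_force: [1.4, -0.2, 0.1]
finger_gap: 0.0641
finger_force: 0.0
```

Emit:
carry_out([
  [[230,0,0,0,0],[230,0,0,0,0],[230,0,0,0,0]],
])

```text
time: 2.82
tcp_pos: [0.5014, 0.2247, 0.07]
orientation: [[-0.507, -0.862, 0.002], [-0.862, 0.507, 0.001], [-0.001, -0.001, -1.0]]
ft_force: [-0.3, 0.2, -0.4]
finger_gap: 0.0441
finger_force: 0.0
```

Emit:
carry_out([
  [[255,0,0,0,0],[255,0,0,0,0],[255,0,0,0,0]],
])

```text
time: 3.07
tcp_pos: [0.5011, 0.2245, 0.0692]
orientation: [[-0.506, -0.862, 0.001], [-0.862, 0.506, 0.001], [-0.001, -0.001, -1.0]]
ft_force: [-0.1, -0.1, -0.2]
finger_gap: 0.0242
finger_force: 0.0
```

```bash
python3 - <<'E'
from station import env; from h import *; import pickle
s=env.observe(); c=env.capture("wrist"); pickle.dump((s,c),open("w2.pkl","wb")); cv2.imwrite("pics/w2.png",c["image"])
print(s["time"],s["tcp_pos"],s["finger_gap"],s["ft_force"],s["q"].round(1))
E
```

```text
3.0667 [0.50113348 0.22452538 0.06923527] 0.02424631830797779 [-0.13119017 -0.13755868 -0.16433043] [  19.3   32.4  101.8   -0.    45.7 -130.3]
```

View pics/w2.png

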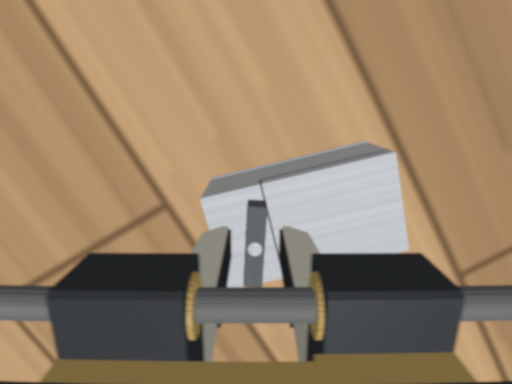

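Emit:
carry_out([
  [[255,0,0,0,0],[255,0,0,0,0],[255,0,0,0,0],[255,0,0,0,0]],
])

```text
time: 3.45
tcp_pos: [0.5009, 0.2244, 0.0685]
orientation: [[-0.506, -0.862, 0.0], [-0.862, 0.506, 0.0], [-0.0, -0.0, -1.0]]
ft_force: [0.3, -1.3, 4.7]
finger_gap: 0.0097
finger_force: 5.0
```

Emit:
carry_out([
  [[255,0,0,0,0.12],[255,0,0,0,0.12],[255,0,0,0,0.12],[255,0,0,0,0.12],[255,0,0,0,0.12]],
])

```text
time: 3.87
tcp_pos: [0.5011, 0.2242, 0.0685]
orientation: [[-0.907, -0.421, 0.001], [-0.421, 0.907, -0.0], [-0.001, -0.0, -1.0]]
ft_force: [1.5, -1.7, 4.2]
finger_gap: 0.0096
finger_force: 5.0
```

Emit:
carry_out([
  [[255,0,0,0,0.12],[255,0,0,0,0.12],[255,0,0,0,0.12],[255,0,0,0,0.12],[255,0,0,0,0.12]],
])

```text
time: 4.28
tcp_pos: [0.5011, 0.224, 0.0684]
orientation: [[-0.986, 0.165, 0.001], [0.165, 0.986, -0.0], [-0.001, -0.0, -1.0]]
ft_force: [0.5, -3.9, 4.6]
finger_gap: 0.0097
finger_force: 5.0
```

Emit:
carry_out([
  [[255,0,0,0,0.12],[255,0,0,0,0.03],[255,0,0,0,0]],
])

```text
time: 4.53
tcp_pos: [0.5011, 0.2241, 0.0684]
orientation: [[-0.952, 0.306, 0.001], [0.306, 0.952, -0.0], [-0.001, -0.0, -1.0]]
ft_force: [1.1, -3.4, 5.0]
finger_gap: 0.0098
finger_force: 5.0
```

```bash
python3 - <<'E'
from station import env; from h import *; import pickle
s=env.observe(); c=env.capture("wrist"); pickle.dump((s,c),open("w3.pkl","wb")); cv2.imwrite("pics/w3.png",c["image"])
print(go(s,.4731,.2327,73.3),s["finger_gap"],s["moment"],s["tcp_pos"])
E
```

```text
(array([ 0.0293, -0.0003]), 'turn rad', np.float64(-0.019), 'heading', np.float64(72.2)) 0.009832563463292684 [-0.81464656 -0.26077851  0.07738208] [0.50105858 0.22405431 0.06836118]
```

View pics/w3.png

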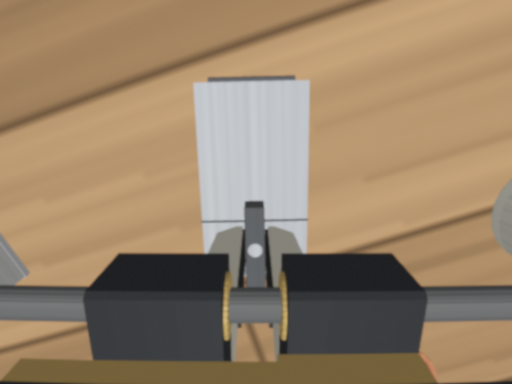

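Emit:
carry_out([
  [[40,0,0,0,0],[40,0,0,0,0],[40,0,0,-0.02,0],[40,0,0,-0.04,0],[40,0,0,-0.04,0]],
], force=40)

```text
time: 5.0
tcp_pos: [0.4994, 0.2243, 0.1681]
orientation: [[-0.953, 0.304, -0.004], [0.304, 0.953, -0.001], [0.003, -0.002, -1.0]]
ft_force: [0.7, -0.3, 0.4]
finger_gap: 0.0383
finger_force: 0.0
```

Emit:
carry_out([
  [[40,0,0,0,0],[40,0,0,0,0],[40,0,0,0,0],[40,0,0,0,0]],
])

```text
time: 5.33
tcp_pos: [0.4998, 0.2242, 0.1666]
orientation: [[-0.953, 0.304, -0.003], [0.304, 0.953, -0.001], [0.002, -0.001, -1.0]]
ft_force: [0.0, 0.1, 0.2]
finger_gap: 0.0652
finger_force: 0.0
```

```bash
python3 - <<'E'
from station import env; from h import *; import pickle
s=env.observe(); c=env.capture("wrist"); pickle.dump((s,c),open("w4.pkl","wb"))
hsv=cv2.cvtColor(c["image"],cv2.COLOR_BGR2HSV)
# predicted tin box: project by finding large grey blob above the fingers
t=tin(s,c,(150,20,380,250)); print(t[:3],s["finger_gap"],s["tcp_pos"])
print(go(s,t[0][0]/1000,t[0][1]/1000,t[2]+90))
g=cv2.cvtColor(c["image"],cv2.COLOR_BGR2GRAY)
print("bar px rows"); 
ys,xs=np.nonzero(cv2.erode((g<100).astype(np.uint8),None)*(cv2.boundingRect(t[3])[1]>=0)); 
x,y,w,h=cv2.boundingRect(t[3]); k=(xs>x+12)&(xs<x+w-12)&(ys>y+10)&(ys<y+h-4); P=plane(c,np.c_[xs,ys][k],.067,wT(s,c))*1000
print(x,y,w,h,len(P),cv2.minAreaRect(P.astype(np.float32)))
E
```

```text
(array([472.7, 232.4]), array([ 57.1, 105.4]), -16.6) 0.06521703871304459 [0.49984329 0.22419819 0.16663266]
(array([ 0.0284, -0.0005]), 'turn rad', np.float64(-0.02), 'heading', np.float64(72.3))
bar px rows
217 89 74 132 253 ((497.1846618652344, 225.0191650390625), (5.688352584838867, 37.249874114990234), 73.73641967773438)
```

Emit:
carry_out([
  [[40,0.0284,-0.0005,0,-0.02],[40,0,0,0.035,0],[40,0,0,0.035,0],[40,0,0,0.037,0],[40,0,0,0.0355,0]],
])

```text
time: 5.8
tcp_pos: [0.4726, 0.2323, 0.0232]
orientation: [[-0.958, 0.285, -0.001], [0.285, 0.958, -0.0], [0.001, -0.001, -1.0]]
ft_force: [0.6, 0.5, 0.3]
finger_gap: 0.0783
finger_force: 0.0
```

Emit:
carry_out([
  [[255,0,0,0,0],[255,0,0,0,0],[255,0,0,0,0],[255,0,0,0,0],[255,0,0,0,0]],
])

```text
time: 6.22
tcp_pos: [0.4745, 0.2329, 0.0276]
orientation: [[-0.958, 0.286, 0.003], [0.286, 0.958, 0.001], [-0.002, 0.002, -1.0]]
ft_force: [-0.7, -0.7, 5.8]
finger_gap: 0.0557
finger_force: 40.0
```

```bash
python3 - <<'E'
from station import env; 
s=env.observe(); print(s["time"],s["tcp_pos"],s["finger_gap"],s["finger_force"],s["ft_force"],s["moment"])
E
```

```text
6.2167 [0.47451275 0.23289391 0.02756265] 0.055705466032868536 39.99798562377691 [-0.6892234  -0.71479632  5.77991465] [-0.26665593  0.16326634 -0.01693001]
```

Emit:
carry_out([
  [[255,0,0,-0.02,0],[255,0,0,-0.03,0],[255,0,0,-0.03,0],[255,0,0,-0.02,0],[255,0,0,0,0]],
])

```text
time: 6.63
tcp_pos: [0.4753, 0.2333, 0.1302]
orientation: [[-0.958, 0.286, 0.007], [0.286, 0.958, 0.003], [-0.006, 0.005, -1.0]]
ft_force: [1.3, 1.0, -4.2]
finger_gap: 0.0558
finger_force: 40.0
```

Emit:
carry_out([
  [[255,0,0,0,0],[255,0,0,0,0],[255,0,0,0,0],[255,0,0,0,0]],
])

```text
time: 6.97
tcp_pos: [0.4728, 0.2323, 0.1243]
orientation: [[-0.958, 0.286, -0.002], [0.286, 0.958, -0.001], [0.002, -0.001, -1.0]]
ft_force: [-0.1, 0.6, -4.2]
finger_gap: 0.0561
finger_force: 40.0
```

```bash
cat > st.py <<'E'
from station import env; import numpy as np
s=env.observe(); R=s["orientation"]; print(s["time"],s["tcp_pos"].round(4),round(s["finger_gap"],4),s["ft_force"].round(2),"M tool",(R.T@s["moment"]).round(3)); print(R.round(4).tolist())
E
python3 st.py
```

```text
6.9667 [0.4728 0.2323 0.1243] 0.0561 [-0.1   0.58 -4.24] M tool [ 0.    -0.026 -0.007]
[[-0.9583, 0.2858, -0.0022], [0.2858, 0.9583, -0.0008], [0.0019, -0.0014, -1.0]]
```

Held, about 0.43 kg. Shake along the tin and compare the moments after each stop.

Emit:
carry_out([
  [[255,0.04,0,0,0],[255,-0.04,0,0,0],[255,-0.04,0,0,0],[255,0.04,0,0,0],[255,0.04,0,0,0]],
])

```text
time: 7.38
tcp_pos: [0.4375, 0.2435, 0.1243]
orientation: [[-0.957, 0.29, 0.001], [0.29, 0.957, 0.0], [-0.001, 0.0, -1.0]]
ft_force: [-0.6, 2.3, -4.3]
finger_gap: 0.0557
finger_force: 40.0
```

Emit:
carry_out([
  [[255,-0.04,0,0,0],[255,-0.04,0,0,0],[255,0.04,0,0,0],[255,0.04,0,0,0],[255,0,0,0,0]],
])

```text
time: 7.8
tcp_pos: [0.4293, 0.244, 0.1234]
orientation: [[-0.958, 0.285, -0.008], [0.285, 0.958, -0.002], [0.007, -0.005, -1.0]]
ft_force: [1.0, 0.7, -5.3]
finger_gap: 0.0559
finger_force: 40.0
```

Emit:
carry_out([
  [[255,0,0,0,0],[255,0,0,0,0],[255,0,0,0,0],[255,0,0,0,0],[255,0,0,0,0]],
])

```text
time: 8.22
tcp_pos: [0.4357, 0.2438, 0.1255]
orientation: [[-0.958, 0.286, 0.0], [0.286, 0.958, -0.0], [-0.0, 0.0, -1.0]]
ft_force: [-0.4, 0.6, -4.2]
finger_gap: 0.0561
finger_force: 40.0
```

```bash
python3 st.py
```

```text
8.2167 [0.4357 0.2438 0.1255] 0.0561 [-0.4   0.63 -4.19] M tool [-0.012 -0.039  0.024]
[[-0.9581, 0.2863, 0.0001], [0.2863, 0.9581, -0.0], [-0.0001, 0.0, -1.0]]
```

Emit:
carry_out([
  [[255,-0.04,0,0,0],[255,-0.04,0,0,0],[255,0.04,0,0,0],[255,0.04,0,0,0],[255,-0.04,0,0,0]],
])

```text
time: 8.63
tcp_pos: [0.4551, 0.2318, 0.1192]
orientation: [[-0.96, 0.28, -0.026], [0.281, 0.96, -0.008], [0.023, -0.015, -1.0]]
ft_force: [-1.4, 0.9, -7.8]
finger_gap: 0.0558
finger_force: 40.0
```

Emit:
carry_out([
  [[255,0,0,0,0],[255,0,0,0,0],[255,0,0,0,0],[255,0,0,0,0],[255,0,0,0,0]],
])

```text
time: 9.05
tcp_pos: [0.4734, 0.2325, 0.1257]
orientation: [[-0.958, 0.286, -0.0], [0.286, 0.958, 0.0], [0.0, 0.0, -1.0]]
ft_force: [0.0, 0.1, -6.6]
finger_gap: 0.0558
finger_force: 40.0
```

```bash
python3 st.py
```

```text
9.05 [0.4734 0.2325 0.1257] 0.0558 [ 0.02  0.1  -6.6 ] M tool [-0.017 -0.031  0.011]
[[-0.9583, 0.2859, -0.0], [0.2859, 0.9583, 0.0], [0.0, 0.0, -1.0]]
```

Emit:
carry_out([
  [[255,0.04,0,0,0],[255,0.04,0,0,0],[255,0,0,0,0],[255,0,0,0,0],[255,0,0,0,0]],
])

```text
time: 9.47
tcp_pos: [0.3972, 0.2557, 0.126]
orientation: [[-0.958, 0.285, 0.001], [0.285, 0.958, 0.0], [-0.001, 0.001, -1.0]]
ft_force: [0.1, 0.6, -4.6]
finger_gap: 0.0559
finger_force: 40.0
```

Emit:
carry_out([
  [[255,0,0,0,0],[255,0,0,0,0],[255,0,0,0,0],[255,0,0,0,0]],
])

```text
time: 9.8
tcp_pos: [0.3972, 0.2552, 0.1256]
orientation: [[-0.958, 0.286, -0.0], [0.286, 0.958, -0.0], [0.0, -0.0, -1.0]]
ft_force: [-0.4, 0.0, -4.2]
finger_gap: 0.0559
finger_force: 40.0
```

```bash
python3 st.py
```

```text
9.8 [0.3972 0.2552 0.1256] 0.0559 [-0.42  0.05 -4.21] M tool [-0.018  0.036 -0.023]
[[-0.9581, 0.2864, -0.0], [0.2864, 0.9581, -0.0], [0.0, -0.0, -1.0]]
```

Emit:
carry_out([
  [[255,-0.04,0,0,0],[255,-0.04,0,0,0],[255,0,0,0,0],[255,0,0,0,0],[255,0,0,0,0]],
])

```text
time: 10.22
tcp_pos: [0.4732, 0.2322, 0.1252]
orientation: [[-0.958, 0.287, -0.001], [0.287, 0.958, -0.0], [0.001, -0.001, -1.0]]
ft_force: [0.8, 0.5, -4.6]
finger_gap: 0.0558
finger_force: 40.0
```

Emit:
carry_out([
  [[255,0,0,0,0],[255,0,0,0,0],[255,0,0,0,0],[255,0,0,0,0]],
])

```text
time: 10.55
tcp_pos: [0.4731, 0.2328, 0.1257]
orientation: [[-0.958, 0.285, 0.0], [0.285, 0.958, 0.0], [-0.0, 0.0, -1.0]]
ft_force: [0.1, 0.0, -5.3]
finger_gap: 0.0559
finger_force: 40.0
```

```bash
python3 st.py; python3 - <<'E'
from station import env; from h import *
print(go(env.observe(),.4727,.2324,73.4))
E
```

```text
10.55 [0.4731 0.2328 0.1257] 0.0559 [ 0.11  0.02 -5.26] M tool [-0.042  0.06   0.015]
[[-0.9585, 0.2852, 0.0], [0.2852, 0.9585, 0.0], [-0.0, 0.0, -1.0]]
(array([ 0.0003, -0.0005]), 'turn rad', np.float64(0.001), 'heading', np.float64(73.4))
```

```bash
cat > smp.py <<'E'
from station import env; import numpy as np, sys
M=[]
for i in range(int(sys.argv[1])):
    env.capture("top"); s=env.observe(); R=s["orientation"]; M.append([*(R.T@s["moment"]),s["ft_force"][2]])
M=np.array(M); print(s["time"],s["tcp_pos"].round(4),"mean",M.mean(0).round(3),"sd",M.std(0).round(3)); print("My",M[:,1].round(3),"Fz",M[:,3].round(2))
E
python3 smp.py 10
```

```text
11.05 [0.4735 0.2325 0.1256] mean [-0.009  0.061  0.01  -5.41 ] sd [0.023 0.037 0.021 0.584]
My [ 0.091  0.033  0.076  0.074  0.073  0.057  0.025  0.059 -0.008  0.133] Fz [-5.31 -4.72 -5.5  -6.6  -5.13 -5.07 -6.13 -4.7  -5.85 -5.1 ]
```

Emit:
carry_out([
  [[255,0.04,0,0,0],[255,0.04,0,0,0],[255,0,0,0,0],[255,0,0,0,0],[255,0,0,0,0]],
])

```text
time: 11.47
tcp_pos: [0.3973, 0.2557, 0.126]
orientation: [[-0.958, 0.285, 0.001], [0.285, 0.958, 0.0], [-0.001, 0.001, -1.0]]
ft_force: [-0.7, -0.0, -5.6]
finger_gap: 0.0556
finger_force: 40.0
```

```bash
python3 smp.py 12
```

```text
12.0667 [0.3969 0.2554 0.1256] mean [-1.00e-02 -5.10e-02  2.00e-03 -5.04e+00] sd [0.023 0.027 0.031 0.384]
My [-0.008 -0.089 -0.029 -0.088 -0.038 -0.044 -0.037 -0.072 -0.016 -0.047
 -0.087 -0.059] Fz [-5.18 -4.32 -5.87 -5.28 -5.46 -4.82 -4.98 -4.63 -5.03 -5.17 -4.87 -4.87]
```

Emit:
carry_out([
  [[255,-0.003,0,0,0],[255,-0.006,0,0,0],[255,-0.009,0,0,0],[255,-0.011,0,0,0],[255,-0.011,0,0,0]],
])

```text
time: 12.48
tcp_pos: [0.4365, 0.2436, 0.1257]
orientation: [[-0.958, 0.286, 0.0], [0.286, 0.958, 0.0], [-0.0, 0.0, -1.0]]
ft_force: [-1.5, 0.3, -5.0]
finger_gap: 0.0553
finger_force: 40.0
```

Emit:
carry_out([
  [[255,-0.011,0,0,0],[255,-0.011,0,0,0],[255,-0.009,0,0,0],[255,-0.006,0,0,0],[255,-0.003,0,0,0]],
])

```text
time: 12.9
tcp_pos: [0.4744, 0.2322, 0.1255]
orientation: [[-0.958, 0.286, 0.0], [0.286, 0.958, 0.0], [-0.0, 0.0, -1.0]]
ft_force: [0.8, -0.3, -5.3]
finger_gap: 0.0558
finger_force: 40.0
```

```bash
python3 smp.py 15
```

```text
13.65 [0.4734 0.2326 0.1256] mean [-7.000e-03 -2.000e-02 -1.000e-03 -5.192e+00] sd [0.029 0.036 0.031 0.462]
My [ 0.006 -0.058  0.005 -0.078  0.024  0.034 -0.02  -0.01  -0.032 -0.014
 -0.06  -0.088 -0.03  -0.005  0.026] Fz [-4.24 -5.17 -5.43 -5.54 -5.57 -6.1  -4.77 -5.13 -5.37 -5.82 -5.08 -4.98
 -4.51 -5.11 -5.06]
```

Emit:
carry_out([
  [[255,0.04,0,0,0],[255,-0.04,0,0,0],[255,-0.04,0,0,0],[255,0.04,0,0,0],[255,0,0,0,0]],
])

```text
time: 14.07
tcp_pos: [0.4712, 0.2326, 0.1244]
orientation: [[-0.958, 0.287, -0.004], [0.287, 0.958, -0.001], [0.003, -0.002, -1.0]]
ft_force: [-1.6, 0.6, -6.3]
finger_gap: 0.056
finger_force: 40.0
```

Emit:
carry_out([
  [[255,0,0,0,0],[255,0,0,0,0],[255,0,0,0,0],[255,0,0,0,0],[255,0,0,0,0]],
])

```text
time: 14.48
tcp_pos: [0.4737, 0.2325, 0.1258]
orientation: [[-0.958, 0.286, 0.0], [0.286, 0.958, 0.0], [-0.0, 0.0, -1.0]]
ft_force: [0.4, -0.3, -5.3]
finger_gap: 0.0556
finger_force: 40.0
```

```bash
python3 smp.py 12
```

```text
15.0833 [0.4735 0.2325 0.1256] mean [-9.000e-03 -4.600e-02 -1.000e-03 -5.312e+00] sd [0.029 0.023 0.022 0.364]
My [-0.046 -0.025 -0.058 -0.027  0.    -0.079 -0.06  -0.073 -0.02  -0.072
 -0.045 -0.049] Fz [-5.51 -5.14 -5.35 -5.36 -5.55 -4.62 -5.98 -4.75 -5.24 -5.74 -5.34 -5.18]
```

Emit:
carry_out([
  [[255,0.04,0,0,0],[255,-0.04,0,0,0],[255,-0.04,0,0,0],[255,0.04,0,0,0],[255,-0.04,0,0,0]],
])

```text
time: 15.5
tcp_pos: [0.4948, 0.2197, 0.1182]
orientation: [[-0.959, 0.283, -0.027], [0.283, 0.959, -0.007], [0.024, -0.015, -1.0]]
ft_force: [-4.0, 0.5, -7.7]
finger_gap: 0.056
finger_force: 40.0
```

Emit:
carry_out([
  [[255,0.04,0,0,0],[255,0,0,0,0],[255,0,0,0,0],[255,0,0,0,0],[255,0,0,0,0]],
])

```text
time: 15.92
tcp_pos: [0.4741, 0.2326, 0.1261]
orientation: [[-0.958, 0.286, 0.001], [0.286, 0.958, 0.0], [-0.001, 0.001, -1.0]]
ft_force: [0.8, -0.2, -4.8]
finger_gap: 0.0557
finger_force: 40.0
```

```bash
python3 smp.py 12
```

```text
16.5167 [0.4735 0.2325 0.1256] mean [-0.011 -0.033  0.006 -5.104] sd [0.03  0.035 0.027 0.511]
My [-0.019 -0.068 -0.043 -0.026 -0.044 -0.037 -0.075 -0.031  0.009  0.01
  0.025 -0.099] Fz [-4.92 -5.26 -5.25 -4.67 -5.43 -5.06 -4.43 -5.67 -5.93 -5.06 -4.04 -5.52]
```

Emit:
carry_out([
  [[255,0.04,0,0,0],[255,0.04,0,0,0],[255,0,0,0,0],[255,-0.04,0,0,0],[255,-0.04,0,0,0]],
])

```text
time: 16.93
tcp_pos: [0.4731, 0.2331, 0.1261]
orientation: [[-0.959, 0.282, -0.0], [0.282, 0.959, 0.0], [0.0, 0.0, -1.0]]
ft_force: [0.9, 1.4, -4.5]
finger_gap: 0.0557
finger_force: 40.0
```

Emit:
carry_out([
  [[255,0,0,0,0],[255,0,0,0,0],[255,0,0,0,0],[255,0,0,0,0],[255,0,0,0,0]],
])

```text
time: 17.35
tcp_pos: [0.4727, 0.2328, 0.1256]
orientation: [[-0.959, 0.285, -0.001], [0.285, 0.959, -0.0], [0.001, -0.0, -1.0]]
ft_force: [0.6, -0.1, -5.3]
finger_gap: 0.0559
finger_force: 40.0
```

```bash
python3 smp.py 10;  python3 - <<'E'
from station import env; from h import *; import pickle
s=env.observe(); c=env.capture("wrist"); t=tin(s,c,(150,20,380,250),s["tcp_pos"][2]-.0256); print(t[:3])
print(go(s,.4727,.2324,73.4))
E
```

```text
17.85 [0.4735 0.2326 0.1256] mean [-3.100e-02  3.800e-02  1.000e-03 -4.921e+00] sd [0.025 0.019 0.02  0.459]
My [0.049 0.025 0.041 0.075 0.031 0.053 0.014 0.018 0.052 0.021] Fz [-4.8  -4.72 -5.43 -4.5  -4.59 -5.69 -4.38 -5.5  -5.15 -4.44]
(array([441.8, 242.2]), array([56.2, 40.7]), 73.4)
(array([ 0.0007, -0.0004]), 'turn rad', np.float64(-0.0), 'heading', np.float64(73.4))
```

Emit:
carry_out([
  [[255,0.0007,0,0.03,0],[255,0,0,0.03,0],[255,0,0,0.02,0],[255,0,0,0.01,0],[255,0,0,0.005,0]],
])

```text
time: 18.32
tcp_pos: [0.4723, 0.2325, 0.0294]
orientation: [[-0.958, 0.286, -0.002], [0.286, 0.958, -0.001], [0.002, -0.001, -1.0]]
ft_force: [-0.6, 0.0, -6.0]
finger_gap: 0.0555
finger_force: 40.0
```

Emit:
carry_out([
  [[255,0,0,0.001,0],[255,0,0,0,0],[255,0,0,0,0],[255,0,0,0,0]],
])

```text
time: 18.65
tcp_pos: [0.4734, 0.233, 0.0307]
orientation: [[-0.958, 0.286, 0.002], [0.286, 0.958, 0.001], [-0.001, 0.001, -1.0]]
ft_force: [0.0, -0.2, -5.2]
finger_gap: 0.0554
finger_force: 40.0
```

Emit:
carry_out([
  [[255,0,0,0.001,0],[255,0,0,0,0],[255,0,0,0,0]],
])

```text
time: 18.9
tcp_pos: [0.4729, 0.2328, 0.0289]
orientation: [[-0.958, 0.286, 0.0], [0.286, 0.958, 0.0], [-0.0, 0.0, -1.0]]
ft_force: [-1.2, -0.2, -5.3]
finger_gap: 0.0556
finger_force: 40.0
```

Emit:
carry_out([
  [[255,0,0,0.001,0],[255,0,0,0,0],[255,0,0,0,0]],
])

```text
time: 19.15
tcp_pos: [0.4729, 0.2328, 0.0279]
orientation: [[-0.958, 0.286, 0.0], [0.286, 0.958, 0.0], [-0.0, 0.0, -1.0]]
ft_force: [-1.7, -0.5, 0.4]
finger_gap: 0.0555
finger_force: 40.0
```

Emit:
carry_out([
  [[40,0,0,0,0],[40,0,0,0,0],[40,0,0,0,0],[40,0,0,0,0],[40,0,0,-0.02,0]],
])

```text
time: 19.57
tcp_pos: [0.4713, 0.2321, 0.0454]
orientation: [[-0.958, 0.286, -0.004], [0.286, 0.958, -0.002], [0.004, -0.003, -1.0]]
ft_force: [-0.7, -0.5, 0.1]
finger_gap: 0.0781
finger_force: 0.0
```

Emit:
carry_out([
  [[40,0,0,-0.04,0],[40,0,0,-0.04,0],[40,0,0,-0.04,0],[40,-0.006,-0.036,0,0],[40,-0.007,-0.036,0,0]],
])

```text
time: 19.98
tcp_pos: [0.4656, 0.1604, 0.1699]
orientation: [[-0.959, 0.283, 0.005], [0.283, 0.959, 0.001], [-0.005, 0.003, -1.0]]
ft_force: [0.6, -0.8, -1.5]
finger_gap: 0.0786
finger_force: 0.0
```

Emit:
carry_out([
  [[40,-0.007,-0.036,0,0],[40,-0.007,-0.036,0,0],[40,-0.007,-0.0365,0,0],[40,-0.007,-0.037,0,0],[40,0,0,0,-0.114]],
])

```text
time: 20.4
tcp_pos: [0.4494, 0.008, 0.1678]
orientation: [[-0.984, 0.18, 0.0], [0.18, 0.984, -0.001], [-0.0, -0.001, -1.0]]
ft_force: [-0.1, 0.7, 0.5]
finger_gap: 0.0778
finger_force: 0.0
```

Emit:
carry_out([
  [[40,0,0,0,-0.114],[40,0,0,0,-0.114],[40,0,0,0,-0.114],[40,0,0,0,0],[40,0,0,0,0]],
])

```text
time: 20.82
tcp_pos: [0.45, 0.0126, 0.1677]
orientation: [[-0.987, -0.162, 0.0], [-0.162, 0.987, -0.0], [-0.0, -0.0, -1.0]]
ft_force: [-0.5, -0.6, 0.2]
finger_gap: 0.0782
finger_force: 0.0
```

```bash
python3 - <<'E'
from station import env; from h import *
s=env.observe(); c=env.capture("wrist"); cv2.imwrite("pics/w5.png",c["image"])
t=tin(s,c,(150,20,380,300)); print(t[:3],cv2.boundingRect(t[3]),s["finger_gap"],s["tcp_pos"],s["moment"])
print(go(s,t[0][0]/1000,t[0][1]/1000,t[2]+90))
E
```

```text
(array([450.3,  13.9]), array([104.8,  57.1]), 9.8) (150, 124, 142, 127) 0.07819364703321949 [0.44995252 0.012573   0.16767168] [ 0.05032369 -0.00648449 -0.00710748]
(array([-0.0006,  0.0013]), 'turn rad', np.float64(-0.008), 'heading', np.float64(99.3))
```

View pics/w5.png

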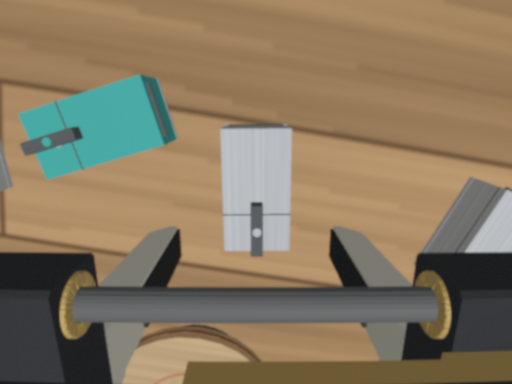

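Emit:
carry_out([
  [[40,-0.0006,0.0013,0.035,-0.008],[40,0,0,0.035,0],[40,0,0,0.035,0],[40,0,0,0.036,0],[40,0,0,0,0]],
])

```text
time: 21.28
tcp_pos: [0.4468, 0.0143, 0.0216]
orientation: [[-0.985, -0.17, -0.009], [-0.17, 0.985, 0.001], [0.009, 0.002, -1.0]]
ft_force: [-1.4, -0.1, -1.8]
finger_gap: 0.0786
finger_force: 0.0
```

Emit:
carry_out([
  [[255,0,0,0,0],[255,0,0,0,0],[255,0,0,0,0],[255,0,0,0,0],[255,0,0,0,0]],
])

```text
time: 21.7
tcp_pos: [0.4515, 0.0139, 0.0286]
orientation: [[-0.985, -0.173, 0.003], [-0.173, 0.985, -0.0], [-0.003, -0.001, -1.0]]
ft_force: [-2.1, 0.3, 11.5]
finger_gap: 0.0558
finger_force: 40.0
```

Emit:
carry_out([
  [[255,0,0,-0.02,0],[255,0,0,-0.03,0],[255,0,0,-0.03,0],[255,0,0,-0.02,0],[255,0,0,0,0]],
])

```text
time: 22.12
tcp_pos: [0.4523, 0.0139, 0.131]
orientation: [[-0.985, -0.173, 0.008], [-0.173, 0.985, -0.001], [-0.007, -0.002, -1.0]]
ft_force: [1.1, 0.0, -2.3]
finger_gap: 0.0559
finger_force: 40.0
```

Emit:
carry_out([
  [[255,0.04,0,0,0],[255,-0.04,0,0,0],[255,-0.04,0,0,0],[255,0.04,0,0,0],[255,0.04,0,0,0]],
])

```text
time: 22.53
tcp_pos: [0.4147, 0.0068, 0.126]
orientation: [[-0.985, -0.174, 0.003], [-0.174, 0.985, -0.0], [-0.003, -0.001, -1.0]]
ft_force: [-2.6, -0.1, -3.0]
finger_gap: 0.0559
finger_force: 40.0
```

Emit:
carry_out([
  [[255,-0.04,0,0,0],[255,-0.04,0,0,0],[255,0.04,0,0,0],[255,0.04,0,0,0],[255,0.04,0,0,0]],
])

```text
time: 22.95
tcp_pos: [0.3702, 0.0001, 0.1255]
orientation: [[-0.985, -0.174, -0.002], [-0.174, 0.985, 0.0], [0.002, 0.0, -1.0]]
ft_force: [-0.1, -0.6, -2.4]
finger_gap: 0.0557
finger_force: 40.0
```

Emit:
carry_out([
  [[255,0,0,0,0],[255,0,0,0,0],[255,0,0,0,0],[255,0,0,0,0],[255,0,0,0,0]],
])

```text
time: 23.37
tcp_pos: [0.3724, 0.0001, 0.1267]
orientation: [[-0.985, -0.173, 0.001], [-0.173, 0.985, -0.0], [-0.001, -0.0, -1.0]]
ft_force: [0.5, 0.1, -2.6]
finger_gap: 0.0561
finger_force: 40.0
```

```bash
python3 smp.py 10
```

```text
23.8667 [3.716e-01 1.000e-04 1.266e-01] mean [-0.053 -0.015 -0.    -2.689] sd [0.019 0.028 0.014 0.359]
My [ 0.031 -0.012 -0.054  0.034 -0.045 -0.014 -0.004 -0.026 -0.033 -0.028] Fz [-2.43 -2.32 -3.22 -2.32 -2.19 -3.2  -2.76 -2.89 -2.57 -2.99]
```

Emit:
carry_out([
  [[255,-0.04,0,0,0],[255,-0.04,0,0,0],[255,0,0,0,0],[255,0,0,0,0],[255,0,0,0,0]],
])

```text
time: 24.28
tcp_pos: [0.4494, 0.014, 0.1262]
orientation: [[-0.985, -0.174, -0.002], [-0.174, 0.985, 0.0], [0.002, 0.0, -1.0]]
ft_force: [-0.9, 0.3, -3.3]
finger_gap: 0.0562
finger_force: 40.0
```

Emit:
carry_out([
  [[255,0,0,0,0],[255,0,0,0,0],[255,0,0,0,0]],
])

```text
time: 24.53
tcp_pos: [0.4498, 0.0139, 0.1268]
orientation: [[-0.985, -0.173, -0.0], [-0.173, 0.985, -0.0], [0.0, 0.0, -1.0]]
ft_force: [0.5, -0.8, -3.3]
finger_gap: 0.0559
finger_force: 40.0
```

```bash
python3 smp.py 10; python3 - <<'E'
from station import env; from h import *
print(go(env.observe(),.4503,.0139,99.8))
E
```

```text
25.0333 [0.4503 0.014  0.1266] mean [-0.05  -0.003 -0.008 -2.704] sd [0.029 0.039 0.032 0.516]
My [ 0.047 -0.014 -0.005 -0.056 -0.023  0.017 -0.043  0.079 -0.003 -0.026] Fz [-3.04 -2.74 -2.01 -2.02 -3.38 -2.26 -2.46 -2.45 -3.32 -3.37]
(array([ 0.    , -0.0001]), 'turn rad', np.float64(0.003), 'heading', np.float64(100.0))
```

Emit:
carry_out([
  [[255,0,0,0.03,0],[255,0,0,0.03,0],[255,0,0,0.02,0],[255,0,0,0.01,0],[255,0,0,0.005,0]],
])

```text
time: 25.45
tcp_pos: [0.4498, 0.014, 0.0305]
orientation: [[-0.985, -0.173, -0.002], [-0.173, 0.985, 0.0], [0.002, 0.0, -1.0]]
ft_force: [-0.3, -0.3, -2.4]
finger_gap: 0.0555
finger_force: 40.0
```

Emit:
carry_out([
  [[255,0,0,0.001,0],[255,0,0,0.001,0],[255,0,0,0,0],[255,0,0,0,0]],
])

```text
time: 25.78
tcp_pos: [0.4509, 0.0139, 0.0305]
orientation: [[-0.985, -0.173, 0.002], [-0.173, 0.985, -0.0], [-0.002, -0.0, -1.0]]
ft_force: [-0.2, 1.3, -1.8]
finger_gap: 0.0556
finger_force: 40.0
```

Emit:
carry_out([
  [[255,0,0,0.001,0],[255,0,0,0,0],[255,0,0,0,0]],
])

```text
time: 26.03
tcp_pos: [0.4504, 0.014, 0.0289]
orientation: [[-0.985, -0.173, 0.0], [-0.173, 0.985, -0.0], [-0.0, -0.0, -1.0]]
ft_force: [-0.5, 0.3, -3.5]
finger_gap: 0.0558
finger_force: 40.0
```

Emit:
carry_out([
  [[255,0,0,0.001,0],[255,0,0,0,0],[255,0,0,0,0]],
])

```text
time: 26.28
tcp_pos: [0.4504, 0.014, 0.0285]
orientation: [[-0.985, -0.174, 0.0], [-0.174, 0.985, -0.0], [-0.0, -0.0, -1.0]]
ft_force: [-6.4, -0.7, 16.6]
finger_gap: 0.0557
finger_force: 40.0
```

Emit:
carry_out([
  [[40,0,0,0,0],[40,0,0,0,0],[40,0,0,0,0],[40,0,0,0,0],[40,0,0,-0.02,0]],
])

```text
time: 26.7
tcp_pos: [0.4488, 0.014, 0.0456]
orientation: [[-0.985, -0.173, -0.005], [-0.173, 0.985, 0.0], [0.004, 0.001, -1.0]]
ft_force: [-0.8, 0.1, -0.9]
finger_gap: 0.0778
finger_force: 0.0
```

Emit:
carry_out([
  [[40,0,0,-0.04,0],[40,0,0,-0.04,0],[40,0,0,-0.04,0],[40,0.0063,-0.0393,0,0],[40,0.0063,-0.0393,0,0]],
])

```text
time: 27.12
tcp_pos: [0.4527, -0.0657, 0.1701]
orientation: [[-0.984, -0.177, 0.005], [-0.177, 0.984, -0.001], [-0.005, -0.002, -1.0]]
ft_force: [-0.2, -0.8, -1.0]
finger_gap: 0.0784
finger_force: 0.0
```

Emit:
carry_out([
  [[40,0.0063,-0.0393,0,0],[40,0.0063,-0.0393,0,0],[40,0.0063,-0.0393,0,0],[40,0.0063,-0.0393,0,0],[40,0.0063,-0.0393,0,0]],
])

```text
time: 27.53
tcp_pos: [0.4541, -0.2667, 0.1676]
orientation: [[-0.985, -0.173, 0.0], [-0.173, 0.985, 0.0], [-0.0, 0.0, -1.0]]
ft_force: [0.6, 1.0, 0.7]
finger_gap: 0.0788
finger_force: 0.0
```

Emit:
carry_out([
  [[40,0,0,0,-0.083],[40,0,0,0,0],[40,0,0,0,0],[40,0,0,0,0]],
])

```text
time: 27.87
tcp_pos: [0.4545, -0.2636, 0.1675]
orientation: [[-0.967, -0.253, -0.0], [-0.253, 0.967, 0.0], [0.0, 0.001, -1.0]]
ft_force: [0.4, 0.3, 1.2]
finger_gap: 0.0784
finger_force: 0.0
```

```bash
python3 - <<'E'
from station import env; from h import *
s=env.observe(); c=env.capture("wrist"); cv2.imwrite("pics/w6.png",c["image"])
t=tin(s,c,(190,60,330,300)); print(t[:3],cv2.boundingRect(t[3]),s["finger_gap"],s["tcp_pos"],s["moment"])
print(go(s,t[0][0]/1000,t[0][1]/1000,t[2]+90))
E
```

```text
(array([ 454.3, -264.3]), array([104.2,  57.3]), 14.7) (218, 123, 72, 127) 0.07844736129276078 [ 0.45449918 -0.26363234  0.1675134 ] [ 0.0614379  -0.01617289 -0.00148402]
(array([ 0.0004, -0.0006]), 'turn rad', np.float64(-0.001), 'heading', np.float64(104.7))
```

Emit:
carry_out([
  [[40,0.0004,-0.0006,0.035,0],[40,0,0,0.035,0],[40,0,0,0.035,0],[40,0,0,0.035,0],[40,0,0,0,0]],
])

```text
time: 28.33
tcp_pos: [0.4517, -0.2624, 0.0225]
orientation: [[-0.967, -0.254, -0.007], [-0.255, 0.967, 0.005], [0.006, 0.007, -1.0]]
ft_force: [-1.6, 1.6, 0.1]
finger_gap: 0.0781
finger_force: 0.0
```

Emit:
carry_out([
  [[255,0,0,0,0],[255,0,0,0,0],[255,0,0,0,0],[255,0,0,0,0],[255,0,0,0,0]],
])

```text
time: 28.75
tcp_pos: [0.4552, -0.2656, 0.0296]
orientation: [[-0.967, -0.254, 0.002], [-0.254, 0.967, -0.001], [-0.002, -0.002, -1.0]]
ft_force: [-0.4, 2.0, 10.3]
finger_gap: 0.0557
finger_force: 40.0
```

Emit:
carry_out([
  [[255,0,0,-0.02,0],[255,0,0,-0.03,0],[255,0,0,-0.03,0],[255,0,0,-0.02,0],[255,0,0,0,0]],
])

```text
time: 29.17
tcp_pos: [0.4561, -0.2665, 0.1324]
orientation: [[-0.967, -0.254, 0.006], [-0.254, 0.967, -0.004], [-0.005, -0.006, -1.0]]
ft_force: [1.5, -0.3, -2.0]
finger_gap: 0.0558
finger_force: 40.0
```

Emit:
carry_out([
  [[255,0.04,0,0,0],[255,-0.04,0,0,0],[255,-0.04,0,0,0],[255,0.04,0,0,0],[255,0.04,0,0,0]],
])

```text
time: 29.58
tcp_pos: [0.4176, -0.2746, 0.1266]
orientation: [[-0.966, -0.26, 0.001], [-0.26, 0.966, -0.0], [-0.001, -0.001, -1.0]]
ft_force: [-1.3, -2.0, -3.0]
finger_gap: 0.0558
finger_force: 40.0
```

Emit:
carry_out([
  [[255,-0.04,0,0,0],[255,-0.04,0,0,0],[255,0.04,0,0,0],[255,0.04,0,0,0],[255,0.04,0,0,0]],
])

```text
time: 30.0
tcp_pos: [0.376, -0.2848, 0.1266]
orientation: [[-0.966, -0.257, -0.001], [-0.257, 0.966, 0.001], [0.001, 0.001, -1.0]]
ft_force: [-0.1, -1.3, -2.2]
finger_gap: 0.0556
finger_force: 40.0
```

Emit:
carry_out([
  [[255,0,0,0,0],[255,0,0,0,0],[255,0,0,0,0],[255,0,0,0,0],[255,0,0,0,0]],
])

```text
time: 30.42
tcp_pos: [0.3777, -0.2854, 0.1275]
orientation: [[-0.967, -0.255, 0.0], [-0.255, 0.967, -0.0], [-0.0, -0.0, -1.0]]
ft_force: [0.4, 1.0, -1.6]
finger_gap: 0.056
finger_force: 40.0
```

```bash
python3 smp.py 10
```

```text
30.9167 [ 0.377  -0.2856  0.1276] mean [-5.900e-02  2.000e-03  5.000e-03 -2.449e+00] sd [0.03  0.025 0.028 0.201]
My [ 0.004  0.035 -0.014  0.042 -0.012 -0.02  -0.023 -0.018 -0.007  0.038] Fz [-2.37 -2.3  -2.39 -2.62 -2.61 -2.32 -2.12 -2.39 -2.49 -2.88]
```

Emit:
carry_out([
  [[255,-0.04,0,0,0],[255,-0.04,0,0,0],[255,0,0,0,0],[255,0,0,0,0],[255,0,0,0,0]],
])

```text
time: 31.33
tcp_pos: [0.4539, -0.265, 0.1273]
orientation: [[-0.967, -0.255, -0.001], [-0.255, 0.967, 0.0], [0.001, 0.001, -1.0]]
ft_force: [-0.4, 0.3, -2.8]
finger_gap: 0.0558
finger_force: 40.0
```

Emit:
carry_out([
  [[255,0,0,0,0],[255,0,0,0,0],[255,0,0,0,0]],
])

```text
time: 31.58
tcp_pos: [0.4537, -0.2656, 0.1277]
orientation: [[-0.967, -0.254, -0.0], [-0.254, 0.967, 0.0], [0.0, 0.0, -1.0]]
ft_force: [0.1, -0.1, -2.4]
finger_gap: 0.0558
finger_force: 40.0
```

```bash
python3 smp.py 10; python3 - <<'E'
from station import env; from h import *
print(go(env.observe(),.4543,-.2643,104.7))
E
```

```text
32.0833 [ 0.4543 -0.2653  0.1277] mean [-0.049 -0.006  0.007 -2.553] sd [0.027 0.026 0.03  0.685]
My [ 0.026 -0.026  0.037  0.012 -0.004 -0.018 -0.014 -0.038  0.012 -0.046] Fz [-1.18 -1.52 -3.11 -2.47 -2.46 -3.01 -2.67 -3.23 -2.45 -3.41]
(array([-0.0002,  0.001 ]), 'turn rad', np.float64(0.001), 'heading', np.float64(104.7))
```

Emit:
carry_out([
  [[255,0,0.001,0.03,0],[255,0,0,0.03,0],[255,0,0,0.02,0],[255,0,0,0.01,0],[255,0,0,0.005,0]],
])

```text
time: 32.5
tcp_pos: [0.4536, -0.264, 0.0314]
orientation: [[-0.967, -0.254, -0.002], [-0.254, 0.967, 0.001], [0.001, 0.002, -1.0]]
ft_force: [0.0, 0.3, -3.2]
finger_gap: 0.0556
finger_force: 40.0
```

Emit:
carry_out([
  [[255,0,0,0.001,0],[255,0,0,0.001,0],[255,0,0,0,0],[255,0,0,0,0]],
])

```text
time: 32.83
tcp_pos: [0.4546, -0.2647, 0.0316]
orientation: [[-0.967, -0.254, 0.001], [-0.254, 0.967, -0.001], [-0.001, -0.001, -1.0]]
ft_force: [0.7, -0.8, -2.5]
finger_gap: 0.0558
finger_force: 40.0
```

Emit:
carry_out([
  [[255,0,0,0.001,0],[255,0,0,0,0],[255,0,0,0,0]],
])

```text
time: 33.08
tcp_pos: [0.4542, -0.2644, 0.0299]
orientation: [[-0.967, -0.254, 0.0], [-0.254, 0.967, -0.0], [-0.0, -0.0, -1.0]]
ft_force: [-0.5, 0.3, -3.0]
finger_gap: 0.0556
finger_force: 40.0
```

Emit:
carry_out([
  [[255,0,0,0.0005,0],[255,0,0,0,0],[255,0,0,0,0]],
])

```text
time: 33.33
tcp_pos: [0.4541, -0.2644, 0.0297]
orientation: [[-0.967, -0.254, 0.0], [-0.254, 0.967, -0.0], [-0.0, -0.0, -1.0]]
ft_force: [-3.0, 1.4, 4.9]
finger_gap: 0.0559
finger_force: 40.0
```

Emit:
carry_out([
  [[40,0,0,0,0],[40,0,0,0,0],[40,0,0,0,0],[40,0,0,0,0],[40,0,0,-0.02,0]],
])

```text
time: 33.75
tcp_pos: [0.4526, -0.2633, 0.0468]
orientation: [[-0.967, -0.254, -0.004], [-0.254, 0.967, 0.003], [0.003, 0.004, -1.0]]
ft_force: [0.1, 0.4, -0.8]
finger_gap: 0.0779
finger_force: 0.0
```

Emit:
carry_out([
  [[40,0,0,-0.04,0],[40,0,0,-0.04,0],[40,0,0,-0.04,0],[40,-0.0111,0.0366,0,0],[40,-0.0111,0.0366,0,0]],
])

```text
time: 34.17
tcp_pos: [0.4578, -0.1885, 0.1714]
orientation: [[-0.968, -0.252, 0.005], [-0.252, 0.968, -0.002], [-0.004, -0.003, -1.0]]
ft_force: [-0.5, 1.5, -0.6]
finger_gap: 0.0785
finger_force: 0.0
```

Emit:
carry_out([
  [[40,-0.0111,0.0366,0,0],[40,-0.0111,0.0366,0,0],[40,-0.0111,0.0366,0,0],[40,-0.0111,0.0366,0,0],[40,-0.0111,0.0366,0,0]],
])

```text
time: 34.58
tcp_pos: [0.4638, 0.005, 0.1693]
orientation: [[-0.967, -0.254, 0.0], [-0.254, 0.967, -0.0], [-0.0, -0.0, -1.0]]
ft_force: [1.6, -0.2, -0.4]
finger_gap: 0.0788
finger_force: 0.0
```

Emit:
carry_out([
  [[40,-0.0111,0.0366,0,0],[40,-0.0111,0.0366,0,0],[40,-0.0111,0.0366,0,0],[40,-0.0111,0.0366,0,0],[40,-0.0111,0.0366,0,0]],
])

```text
time: 35.0
tcp_pos: [0.4709, 0.1963, 0.1692]
orientation: [[-0.967, -0.255, 0.0], [-0.255, 0.967, 0.0], [-0.0, -0.0, -1.0]]
ft_force: [0.4, -0.5, 0.4]
finger_gap: 0.0783
finger_force: 0.0
```

Emit:
carry_out([
  [[40,-0.0111,0.0366,0,0],[40,0,0,0,0.11],[40,0,0,0,0.11],[40,0,0,0,0.11],[40,0,0,0,0.11]],
])

```text
time: 35.42
tcp_pos: [0.4724, 0.2329, 0.169]
orientation: [[-0.982, 0.186, -0.0], [0.186, 0.982, -0.0], [0.0, -0.0, -1.0]]
ft_force: [-0.5, 0.1, 1.0]
finger_gap: 0.078
finger_force: 0.0
```

Emit:
carry_out([
  [[40,0,0,0,0.106],[40,0,0,0,0],[40,0,0,0,0],[40,0,0,0,0]],
])

```text
time: 35.75
tcp_pos: [0.4726, 0.2325, 0.1691]
orientation: [[-0.96, 0.281, -0.0], [0.281, 0.96, -0.0], [0.0, -0.0, -1.0]]
ft_force: [0.4, 0.7, 0.5]
finger_gap: 0.0782
finger_force: 0.0
```

```bash
python3 - <<'E'
from station import env; from h import *
s=env.observe(); c=env.capture("wrist"); cv2.imwrite("pics/w7.png",c["image"])
t=tin(s,c,(190,60,330,300)); print(t[:3],cv2.boundingRect(t[3]),s["finger_gap"],s["tcp_pos"])
print(go(s,t[0][0]/1000,t[0][1]/1000,t[2]+90))
E
```

```text
(array([471.5, 233.3]), array([ 57.1, 105.6]), -16.6) (220, 122, 72, 127) 0.07816492035097294 [0.47260048 0.23250513 0.16911737]
(array([0.0013, 0.0005]), 'turn rad', np.float64(0.004), 'heading', np.float64(73.7))
```

View pics/w7.png

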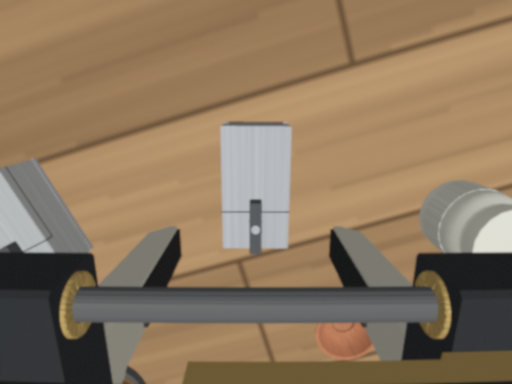

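Emit:
carry_out([
  [[40,0.0013,0.0005,0.035,0.004],[40,0,0,0.035,0],[40,0,0,0.035,0],[40,0,0,0.036,0],[40,0,0,0,0]],
])

```text
time: 36.22
tcp_pos: [0.4682, 0.232, 0.0227]
orientation: [[-0.958, 0.287, -0.009], [0.287, 0.958, -0.003], [0.007, -0.006, -1.0]]
ft_force: [-2.2, -1.0, -0.6]
finger_gap: 0.0784
finger_force: 0.0
```

Emit:
carry_out([
  [[255,0,0,0,0],[255,0,0,0,0],[255,0,0,0,0],[255,0,0,0,0],[255,0,0,0,0]],
])

```text
time: 36.63
tcp_pos: [0.4725, 0.2337, 0.0302]
orientation: [[-0.958, 0.288, 0.003], [0.288, 0.958, 0.001], [-0.003, 0.002, -1.0]]
ft_force: [-2.4, -1.3, 9.5]
finger_gap: 0.056
finger_force: 40.0
```

Emit:
carry_out([
  [[255,0,0,0,0],[255,0,0,-0.02,0],[255,0,0,-0.03,0],[255,0,0,-0.035,0],[255,0,0,-0.035,0]],
])

```text
time: 37.05
tcp_pos: [0.4708, 0.2331, 0.1499]
orientation: [[-0.957, 0.288, -0.001], [0.288, 0.957, -0.0], [0.001, -0.0, -1.0]]
ft_force: [1.1, -0.0, -5.2]
finger_gap: 0.0557
finger_force: 40.0
```

Emit:
carry_out([
  [[255,0,0,-0.03,0],[255,0,0,-0.01,0],[255,0,0,0,0],[255,0,0,0,0]],
])

```text
time: 37.38
tcp_pos: [0.4709, 0.2332, 0.1872]
orientation: [[-0.957, 0.289, -0.001], [0.289, 0.957, -0.0], [0.001, -0.0, -1.0]]
ft_force: [0.1, -0.6, -5.8]
finger_gap: 0.0558
finger_force: 40.0
```

```bash
python3 smp.py 8; python3 - <<'E'
from station import env; from h import *; import pickle
s=env.observe()
for n in("top","scene"):
    c=pickle.load(open("d0.pkl","rb"))[n]; im=c["image"]
    lab=cv2.cvtColor(im,cv2.COLOR_BGR2LAB).astype(float)
    u,v=((250,130) if n=="top" else (291,238)); 
    print(n,"col wheel",im[v-12 if n=="top" else v+10,u+15],"table",im[v+32,u-30])
    # circle edges: radial gradient search from centre guess on the world plane z=.06
    K=c["camera_matrix"]; W=c["pose"]; g=cv2.GaussianBlur(cv2.cvtColor(im,cv2.COLOR_BGR2GRAY),(3,3),0)
    m=cv2.Canny(g,40,100); ys,xs=np.nonzero(m); P=plane(c,np.c_[xs,ys],.06)
    ctr=np.array([.6775,-.0193])
    for it in range(6):
        r=np.linalg.norm(P-ctr,axis=1); k=abs(r-.085)<(.012 if it<2 else .006); Q=P[k]
        A=np.c_[2*Q,np.ones(len(Q))]; sol=np.linalg.lstsq(A,(Q**2).sum(1),rcond=None)[0]; ctr=sol[:2]
    print(n,ctr.round(4),"R",round(np.sqrt(sol[2]+ctr@ctr),4),len(Q))
E
```

```text
37.7833 [0.4713 0.2333 0.1874] mean [-0.028  0.03   0.008 -5.426] sd [0.027 0.042 0.026 0.327]
My [ 0.005  0.07   0.032  0.036  0.04  -0.06   0.09   0.024] Fz [-5.53 -5.17 -5.36 -4.94 -5.27 -5.65 -5.37 -6.11]
top col wheel [119 154 181] table [ 79 109 140]
top [ 0.6785 -0.0169] R 0.0838 175
scene col wheel [ 96 139 179] table [ 78 120 165]
scene [ 0.6804 -0.0187] R 0.0841 154
```

Emit:
carry_out([
  [[255,-0.0113,-0.0075,0,0],[255,-0.0226,-0.015,0,0],[255,-0.0226,-0.015,0,0],[255,-0.0226,-0.015,0,0],[255,-0.0226,-0.015,0,0]],
])

```text
time: 38.2
tcp_pos: [0.5504, 0.1377, 0.188]
orientation: [[-0.957, 0.289, 0.0], [0.289, 0.957, -0.0], [-0.0, -0.0, -1.0]]
ft_force: [0.5, 0.2, -4.3]
finger_gap: 0.0556
finger_force: 40.0
```

Emit:
carry_out([
  [[255,-0.0226,-0.015,0,0],[255,-0.0226,-0.015,0,0],[255,-0.0226,-0.015,0,0],[255,-0.0226,-0.015,0,0],[255,-0.0226,-0.015,0,0]],
])

```text
time: 38.62
tcp_pos: [0.6368, 0.033, 0.1878]
orientation: [[-0.957, 0.289, -0.0], [0.289, 0.957, -0.0], [0.0, -0.0, -1.0]]
ft_force: [0.2, 1.1, -5.2]
finger_gap: 0.0556
finger_force: 40.0
```

Emit:
carry_out([
  [[255,-0.0226,-0.015,0,0],[255,-0.0226,-0.015,0,0],[255,-0.0113,-0.0075,0,0],[255,0,0,0,0],[255,0,0,0,0]],
])

```text
time: 39.03
tcp_pos: [0.6792, -0.0183, 0.1874]
orientation: [[-0.957, 0.29, -0.001], [0.29, 0.957, 0.0], [0.001, -0.0, -1.0]]
ft_force: [0.0, -0.6, -5.7]
finger_gap: 0.0558
finger_force: 40.0
```

Emit:
carry_out([
  [[255,0,0,0,0],[255,0,0,0,0],[255,0,0,0,0],[255,0,0,0,0],[255,0,0,0,0]],
])

```text
time: 39.45
tcp_pos: [0.6791, -0.0168, 0.1883]
orientation: [[-0.958, 0.288, 0.0], [0.288, 0.958, -0.0], [-0.0, -0.0, -1.0]]
ft_force: [-0.3, -1.2, -5.2]
finger_gap: 0.0558
finger_force: 40.0
```

```bash
python3 - <<'E'
from station import env; from h import *
s=env.observe(); print(s["tcp_pos"],s["orientation"].round(4).tolist(),s["joint_vel"].round(2)); print(go(s,.679,-.018,73.2))
c=env.capture("scene"); cv2.imwrite("pics/end.png",cv2.resize(c["image"],(768,576)))
E
```

```text
[ 0.67907433 -0.01681506  0.18827733] [[-0.9576, 0.288, 0.0001], [0.288, 0.9576, -0.0], [-0.0001, -0.0, -1.0]] [-0.09  0.16 -0.07 -0.07  0.1   0.07]
(array([-0.0003, -0.0012]), 'turn rad', np.float64(0.001), 'heading', np.float64(73.3))
```

View pics/end.png

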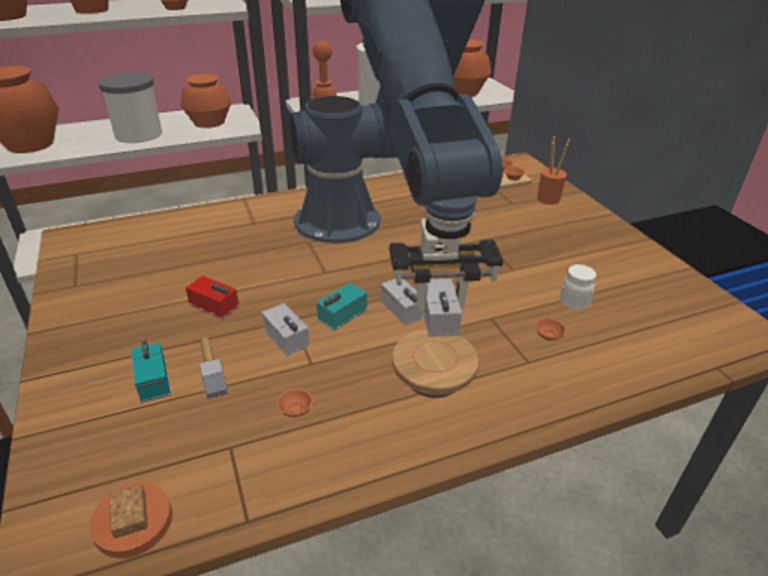

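The picture shows the left tin held level above the wheel (443,305 over 435,358). The other tins stand upright where they were, and the bowls, jar and brush are undisturbed.

```bash
python3 -c "
from station import env
print(env.close_job())"
```

```text
the job is handed in; nothing more can be done
None
```

The left tin rattles: I closed its turnbutton, shook all three tins left to right, set each back upright in its place (including the left one while I checked the other two), and handed in at about 39 s holding the left tin level and still about 10 cm above the middle of the turntable.

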